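# Isolate the charging station and unhook the packs

## Robot

A 6-joint arm with a two-finger parallel gripper is mounted at the origin on the work surface. World frame = base frame: x ahead of the robot, y to its left, z up, the work surface at z = 0. Lengths are in m, angles in rad, forces in N, time in s.
With the tool pointing down it reaches from about 0.275 to 0.75 m from the base axis. Payload 10.2 kg.
Tool frame: the origin (TCP) lies on the front face of the gripper's body, between the roots of the fingers; the fingertips stand 64 mm ahead of it and the grasp point (between the pads) lies bot.pinch_z ahead of it (bot.pinch_z is the distance from the TCP to the grasp point, in m); z points along the fingers, y is the line along which they close (so a half turn about z gives the same grasp; the last joint's range is limited). The gripper opens to 88 mm and grips with 3 to 60 N. Pads are 18 mm wide; open, the fingers measure 123 mm over their backs; the gripper's body (75 mm by 187 mm) begins 45 mm behind the grasp point.
Start: joints at [-1.441, 0.313, 1.498, -0, 1.331, -0.223], TCP at [0.181, -0.493, 0.303] pointing down, gripper open.
Joint ranges: [-2.94, 2.94], [-0.97, 2.17], [0.19, 2.56], [-1.23, 4.37], [0.02, 3.11], [-2.88, 2.88]. Speed limits (rad/s): [2.39, 2.39, 3.01, 3.14, 3.14, 3.14].

## Interface

Orientations are given as [roll, pitch, yaw] about the fixed x, y, z axes, in that order (R = Rz(yaw) Ry(pitch) Rx(roll)).
In Python, from plant import bot, imaging gives the robot as it stands.
- The arm moves only by the tool arm_command, never from a script. Its arguments are lists of equal length, an entry for each row: "turn": the turn, a rotation vector about the world's x, y, z in units of 5 degrees (1.0 is 5 degrees), a list of three; "translation": the shift along the world's x, y, z in m, a list of three; "claw": the finger opening in m, from 0 to 0.0881. A call has 1 to 12 rows; each row shifts and turns the commanded pose from where the row before left it; what a row does not reach is not made up. A row lasts 1/12 s, in which the tool goes at most 41.7 mm and 7.16 degrees, less where a joint would pass 70% of its speed; a pose out of reach is approached as far as the arm can. A call is refused whole if a number of a shift passes 0.0417 or a number of a turn 1, either way. A call with a gripper value outside its range is refused whole. The fingers move at their own pace and stop on an object; "newtons" is the grip in N (left out, the last holds). Time passes only in rows, so rows that do not move let the fingers close. It gives the time, the measured TCP pose, the force, the opening and the grip force at its end, in the units of the state.
- bot.read_state(): the state, without advancing time (a new reading comes with each control period).
- imaging.snapshot(name): name is "scene" or "top" or "wrist"; returns a dict with "img" (384x512x3 uint8, red, green, blue), "intrinsics" (3x3 intrinsics, pixels), "R" (3x3) and "t" (3): a world point X has camera coordinates R X + t. Camera axes: x right, y down, z forward; pixel columns grow to the right and rows downward; lengths in m; the calibration is good to about 2 mm. The wrist camera is an equidistant fisheye: a pixel r from the principal point sees the ray r / f radians off the axis. A picture is of the moment at which its call begins. There is no depth.
- bot.sign_off(): hands the job in; it is judged then, once.
The state is a dict: "time": time; "qpos": joint angles; "qd": joint speeds; "tau": joint torques, N m; "position": TCP position; "eef_rot": TCP orientation; "ft_force": force on the tool from outside, world axes, zero at the start; "torque": the same for the moment, N m; "width": finger opening in m; "grip_force": force on a finger pad.
Only numpy, scipy, OpenCV 4.12 (cv2) and the standard library are available. Lean on these libraries where they do the work, as an engineer would, in place of code of your own. Each camera call takes 0.05 s, during which the arm holds its last target. There are 200 camera calls.

## Task

Unload the charged battery packs: first pull the red isolator plug up out of the charging station against its spring catch and park it, fully home, in the well of the log-slice holder, and only then unhook every pack, tilting its front up over the orange lip and drawing its tongue from under the catch bar, and set each one down flat and upright in its own compartment of the wooden caddy without dropping it. When all the packs are in the caddy, take the plug from the holder and push it back fully home in its socket. Leave the other things on the table alone.

Things in the scene. Friction and masses are not known exactly. Their poses are not given: they have to be found in the camera images.
- station: Charging station, fixed, wooden base 155 (x) x 318 (y) x 20 high; origin on the table, z up, x to its rear (away from the robot), y to its left. Three docks at y = -105, -25, 55 hold two or three packs: pack origin at x = 0, z = 20 (dock floor). Grey guides 18 high beside each pack, 4 clearance. Packs come out by tilting only: see lip and catch. Nothing overhangs from above but the catch bar.
- lip (a point): Middle of the top edge of the orange retaining lip in front of the packs: it runs along the station's y, at station x = -55 to -48, 20 high above the dock floor, 3 in front of the packs. A pack's front must be tilted up over it: turn the pack 0.30 to 0.36 rad about the lower edge of its rear face (pack x = 45, z = 0), front up.
- catch (a point): Middle of the underside of the steel catch bar at the rear of the docks: it runs along the station's y, at station x = 57 to 71, from 20 to 30 above the dock floor, 4 above the tongues, and stops a straight lift. With the front tilted up over the lip, draw the pack 25 to 35 towards station -x, still tilted, so that the tongue leaves the bar; then lift it away.
- socket (a point): Centre of the mouth of the isolator socket (station x = 0, y = 135, z = 65): square hole 28 x 28, 45 deep, open upward, in a black block 60 (x) x 58 (y). Sprung detent slides in its +y and -y walls hold the plug's neck: pulling straight up takes 8 to 18 N over the first 8, then little; foot clear after 40. Pushing it home takes 5 to 15 N. Home: plug origin 40 below this point.
- plug: Red isolator plug, 80 tall, 0.12 kg; origin at the centre of its foot, z up, yaw as the station's at the start (or half a turn from it to fit). Square shaft 24 x 24, z = 0 to 40, foot narrowed to 18; brass neck 13 wide (y) at z = 13 to 29; flange 48 x 48, z = 40 to 46; grip block 16 (x) x 42 (y), z = 46 to 80: pinch it across the 16. It starts in the socket, flange on the block.
- holder: Log-slice holder, loose, brown disc 104 across, 50 high, 0.45 kg, with a round well 44 across and 45 deep in the middle of its pale top; origin at the centre of its underside. The plug's shaft goes into the well until its flange rests on top (plug origin then 10 above the holder's), any yaw.
- caddy: Wooden caddy, loose open tray 164 (x) x 276 (y) x 45 high; walls, floor and dividers 8 thick; 1.3 kg; origin at the centre of its underside. Two dividers make three compartments in a row along y, each 148 (x) x 81 (y) inside, centres at y = -89, 0, 89. A pack lies in it along the caddy's x, either way round; block and tongue are 114 long, their middle at pack x = 12.
- caddy_in (a point): Centre of the caddy's inner floor (8 above its underside), axes as the caddy's.
- pack0: Battery pack (absent: None). Blue block 90 (x) x 54 (y) x 36 (z), 0.2-0.4 kg; origin at the centre of the block's underside, z up, axes as the station's while docked. Black hook tongue 40 wide juts 24 from the rear (+x) face, z = 9 to 16, so it ends at x = 69. Yellow grip rib on top: 14 thick (x), 44 wide (y), middle at x = -25, z = 36 to 63; pinch it across the 14.
- pack1: Battery pack (absent: None). Blue block 90 (x) x 54 (y) x 36 (z), 0.2-0.4 kg; origin at the centre of the block's underside, z up, axes as the station's while docked. Black hook tongue 40 wide juts 24 from the rear (+x) face, z = 9 to 16, so it ends at x = 69. Yellow grip rib on top: 14 thick (x), 44 wide (y), middle at x = -25, z = 36 to 63; pinch it across the 14.
- pack2: Battery pack (absent: None). Blue block 90 (x) x 54 (y) x 36 (z), 0.2-0.4 kg; origin at the centre of the block's underside, z up, axes as the station's while docked. Black hook tongue 40 wide juts 24 from the rear (+x) face, z = 9 to 16, so it ends at x = 69. Yellow grip rib on top: 14 thick (x), 44 wide (y), middle at x = -25, z = 36 to 63; pinch it across the 14.
- jar: Bystander: closed jar 60 across, 75 high; origin under its centre. Leave it alone.
- seedslice: Bystander: low log slice 90 across, 22 high, with brown seeds on it; origin under its centre. Leave it alone.
- spool: Bystander: brown thread spool 56 across, 70 high, standing; origin under its centre. Leave it alone.
- rotary: Bystander: grey cordless rotary tool lying flat, 185 long, 50 wide, 44 high; origin under its middle. Leave it alone.
- glue: Bystander: glue bottle 50 across, 130 high; origin under its centre. Leave it alone.
Not all that is in view belongs to the job. Leave any pink look-alike of the pack2 alone.

How it is judged:
By the outcome, as a careful person would: the job done as asked, in the order asked, and still so for the second after the job is handed in, with the robot touching nothing.
Of pack0, pack1, pack2 only 2 to 3 are there at a start; the rules pass over those that are not, and their reading is None.
At some moment in a run one of holder, caddy may be knocked a few centimetres aside while the robot is not near it.
It also fails if it takes over 200 s, if anything falls off the work surface, if the arm or the gripper's body presses on something with over 40 N, if the wrist force passes 120 N, or if a joint passes its speed limit or range.

## Working session

There is one attempt and no reset: what is moved stays moved. The work goes in short steps, Python scripts to look and compute and a tool call to move; the robot and the scene stay as the last step left them, time stands still between calls to the robot, and variables do not carry over. Pictures are saved under pics/ and viewed, at most 14 in all, crops included, and the job is handed in when it is done.

Besides the shell and the picture viewer there is one more tool, called as name(argument=value, ...), one argument or row to a line, values as JSON. arm_command: Moves the arm, as the interface text tells. Its arguments: {"type":"object","properties":{"turn":{"type":"array"},"translation":{"type":"array"},"claw":{"type":"array"},"newtons":{"type":"number"}},"required":["turn","translation","claw"]}

```bash
ls; mkdir -p pics; python3 - <<'E'
from plant import bot, imaging
import cv2
print(bot.read_state(), bot.pinch_z)
for n in ("top","scene"):
    s=imaging.snapshot(n); cv2.imwrite(f"pics/{n}0.png",cv2.resize(s["img"][:,:,::-1],(800,600),interpolation=cv2.INTER_CUBIC)); print(n,s["intrinsics"],s["R"],s["t"])
E
```

```text
pics
{'time': 0.0, 'qpos': array([-1.44137778e+00,  3.13434812e-01,  1.49841886e+00, -4.43917170e-05,
        1.33097714e+00, -2.23397955e-01]), 'qd': array([-0.00142174, -0.0014401 ,  0.00017104,  0.0005601 ,  0.00080063,
        0.00205874]), 'tau': array([-2.50525591e-04, -4.02218664e+01, -2.52272969e+01,  6.94200327e-02,
        3.53139918e-02, -1.27952958e-04]), 'position': array([ 0.18137039, -0.49250528,  0.30217565]), 'eef_rot': array([-3.14037572e+00, -2.32269242e-04,  3.52826932e-01]), 'ft_force': array([-0.66386357,  0.2162352 , -0.63948271]), 'torque': array([ 0.01344298, -0.00553948,  0.00155439]), 'grip_force': 0.0, 'width': 0.08814540070834338} 0.0453
top [[484.93739522   0.         253.6820571 ]
 [  0.         484.93739522 199.28877675]
 [  0.           0.           1.        ]] [[ 0.01906175 -0.99968011 -0.01662338]
 [-0.98574743 -0.0160113  -0.16746833]
 [ 0.1671486   0.0195787  -0.9857373 ]] [0.01126984 0.56497921 1.56121541]
scene [[452.67983332   0.         252.21753929]
 [  0.         452.67983332 195.12797132]
 [  0.           0.           1.        ]] [[ 0.85107779  0.52462545  0.02085006]
 [ 0.34830195 -0.53442926 -0.77011111]
 [-0.392877    0.66268658 -0.63756894]] [-0.4750102  -0.13343038  1.80474423]
```

View pics/top0.png

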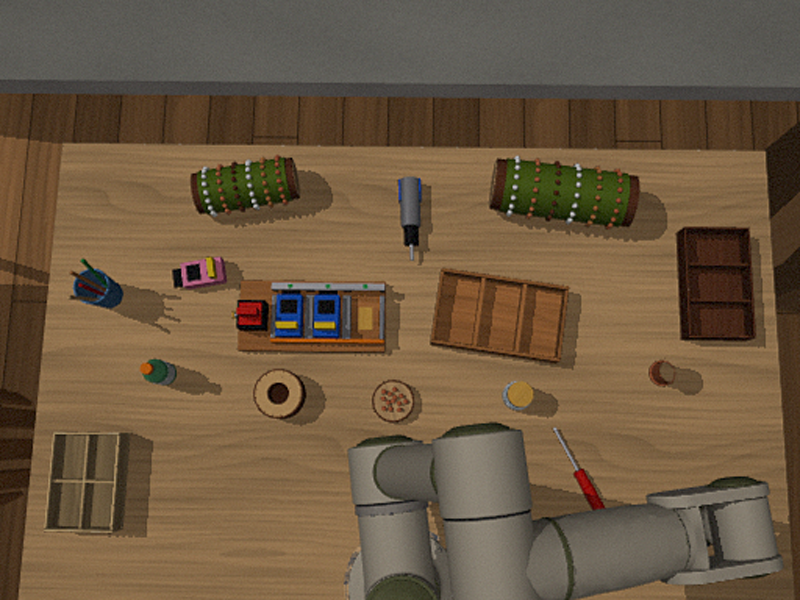

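View pics/scene0.png

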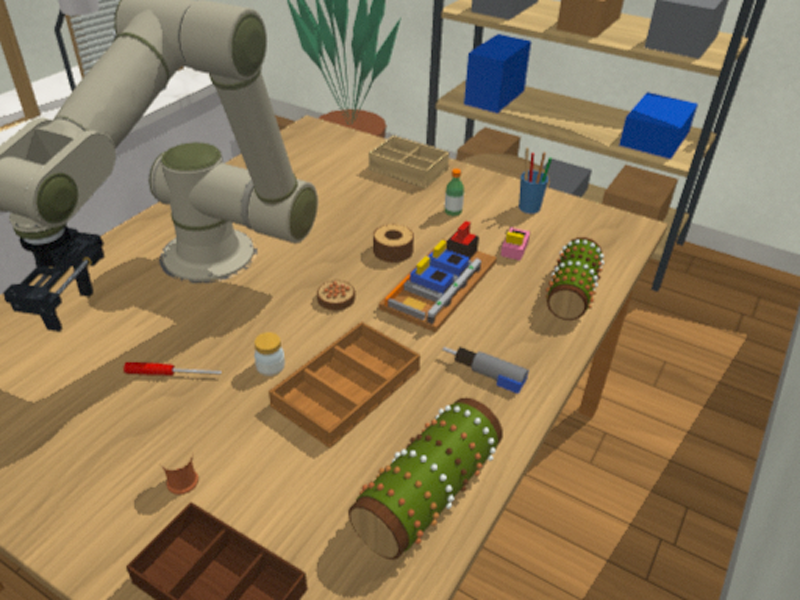

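The top view shows the station (base corners about (240,281), (238,352), (385,352)) with two packs in the left and middle docks. The plug is at (251,316), the holder at (279,393), and the lighter caddy has corners (442,268), (569,288), (558,362), (430,343). The dark tray, the pink block and the rest are bystanders.

```bash
cat > h.py <<'E'
import numpy as np, cv2
from plant import bot, imaging
from scipy.spatial.transform import Rotation as Ro
def ray(s,u,v,fish):
    K=s["intrinsics"]; x=(u-K[0,2])/K[0,0]; y=(v-K[1,2])/K[1,1]
    if fish:
        r=np.hypot(x,y)+1e-12; d=np.array([x/r*np.sin(r),y/r*np.sin(r),np.cos(r)])
    else: d=np.array([x,y,1.])
    R=np.array(s["R"]); return -R.T@s["t"], R.T@d
def hit(s,u,v,z,fish=False):
    c,d=ray(s,u,v,fish); return c+d*(z-c[2])/d[2]
def proj(s,X,fish=False):
    p=np.array(s["R"])@X+s["t"]; K=s["intrinsics"]
    if fish:
        r=np.hypot(p[0],p[1])+1e-12; th=np.arctan2(r,p[2]); q=p[:2]/r*th
    else: q=p[:2]/p[2]
    return np.array([q[0]*K[0,0]+K[0,2],q[1]*K[1,1]+K[1,2]])
E
python3 - <<'E'
from h import *
s=imaging.snapshot("top"); o=lambda a:(a+.5)*.64-.5
for n,z,ps in [("station",.02,[(240,281),(238,352),(385,352),(385,283)]),("caddy",.045,[(442,268),(569,288),(558,362),(430,343)]),("holder",.05,[(279,393)]),("plugtop",.08+.025,[(251,311)]),("dark",.045,[(679,228),(749,228),(754,339),(684,339)])]:
    P=np.array([hit(s,o(a),o(b),z)[:2] for a,b in ps]); print(n,P.round(3).tolist(),P.mean(0).round(4)); 
    if len(P)>1: print(np.linalg.norm(np.roll(P,-1,0)-P,axis=1).round(3), np.degrees(np.arctan2(*(P[1]-P[0])[::-1])))
w=imaging.snapshot("wrist"); print(w["intrinsics"],np.array(w["R"]),-np.array(w["R"]).T@w["t"])
E
```

```text
station [[0.632, 0.365], [0.476, 0.361], [0.481, 0.045], [0.632, 0.048]] [0.5553 0.2049]
[0.156 0.316 0.151 0.317] -178.50227476574509
caddy [[0.662, -0.074], [0.622, -0.345], [0.464, -0.319], [0.499, -0.05]] [ 0.5617 -0.1971]
[0.274 0.161 0.271 0.164] -98.30710225641086
holder [[0.388, 0.264]] [0.3881 0.2636]
plugtop [[0.552, 0.319]] [0.5515 0.3193]
dark [[0.758, -0.583], [0.76, -0.733], [0.519, -0.729], [0.517, -0.583]] [ 0.6384 -0.6573]
[0.15  0.241 0.146 0.241] -89.179714112679
[[297.31863964   0.         254.14987726]
 [  0.         297.31863964 187.01934575]
 [  0.           0.           1.        ]] [[ 0.34698127 -0.93787118 -0.00128189]
 [-0.88867868 -0.32921791  0.31916417]
 [-0.2997569  -0.1096048  -0.94769857]] [ 0.25886549 -0.46342044  0.38456003]
```

arm_command(
  turn=[
    [0,0,0.7],
    [0,0,0.7],
    [0,0,0.7],
    [0,0,0.7],
    [0,0,0.7],
    [0,0,0.7],
    [0,0,0.7],
    [0,0,0.7],
    [0,0,0.7],
    [0,0,0.7],
    [0,0,0.7],
    [0,0,0.7],
  ],
  translation=[
    [0.02,0.025,0.008],
    [0.02,0.025,0.008],
    [0.02,0.025,0.008],
    [0.02,0.025,0.008],
    [0.02,0.025,0.008],
    [0.02,0.025,0.008],
    [0.02,0.025,0.008],
    [0.02,0.025,0.008],
    [0.02,0.025,0.008],
    [0.02,0.025,0.008],
    [0.02,0.025,0.008],
    [0.02,0.025,0.008],
  ],
  claw=[0.088,0.088,0.088,0.088,0.088,0.088,0.088,0.088,0.088,0.088,0.088,0.088],
)

```text
time: 1.2
position: [0.4221, -0.1912, 0.3991]
eef_rot: [-3.142, -0.0, 1.089]
ft_force: [-0.1, -0.2, -0.1]
width: 0.0877
grip_force: 0.0
```

```bash
python3 - <<'E'
from h import *
import pickle
s=imaging.snapshot("wrist"); pickle.dump(s,open("w1.pkl","wb")); cv2.imwrite("pics/w1.png",cv2.resize(s["img"][:,:,::-1],(800,600),interpolation=cv2.INTER_CUBIC)); print(bot.read_state()["position"],bot.read_state()["eef_rot"])
E
```

```text
[ 0.42438781 -0.18793853  0.40064199] [ 3.13884203e+00 -1.70920854e-03  1.09602494e+00]
```

arm_command(
  turn=[
    [0,0,0.46],
    [0,0,0.46],
    [0,0,0.46],
    [0,0,0.46],
    [0,0,0.46],
    [0,0,0.46],
    [0,0,0.46],
    [0,0,0.46],
    [0,0,0.46],
    [0,0,0.46],
    [0,0,0.46],
    [0,0,0.46],
  ],
  translation=[
    [0.008,0.033,-0.002],
    [0.008,0.033,-0.002],
    [0.008,0.033,-0.002],
    [0.008,0.033,-0.002],
    [0.008,0.033,-0.002],
    [0.008,0.033,-0.002],
    [0.008,0.033,-0.002],
    [0.008,0.033,-0.002],
    [0.008,0.033,-0.002],
    [0.008,0.033,-0.002],
    [0.008,0.033,-0.002],
    [0.008,0.033,-0.002],
  ],
  claw=[0.088,0.088,0.088,0.088,0.088,0.088,0.088,0.088,0.088,0.088,0.088,0.088],
)

```text
time: 2.25
position: [0.5174, 0.2051, 0.3744]
eef_rot: [-3.141, 0.0, 1.57]
ft_force: [0.8, -0.3, -0.5]
width: 0.0878
grip_force: 0.0
```

```bash
python3 - <<'E'
from h import *
import pickle
s=imaging.snapshot("wrist"); pickle.dump(s,open("w2.pkl","wb")); cv2.imwrite("pics/w2.png",cv2.resize(s["img"][:,:,::-1],(800,600),interpolation=cv2.INTER_CUBIC)); print(bot.read_state()["position"],bot.read_state()["eef_rot"])
E
```

```text
[0.51770993 0.20937254 0.37347471] [-3.14035775e+00 -1.98360879e-03  1.57542752e+00]
```

View pics/w1.png

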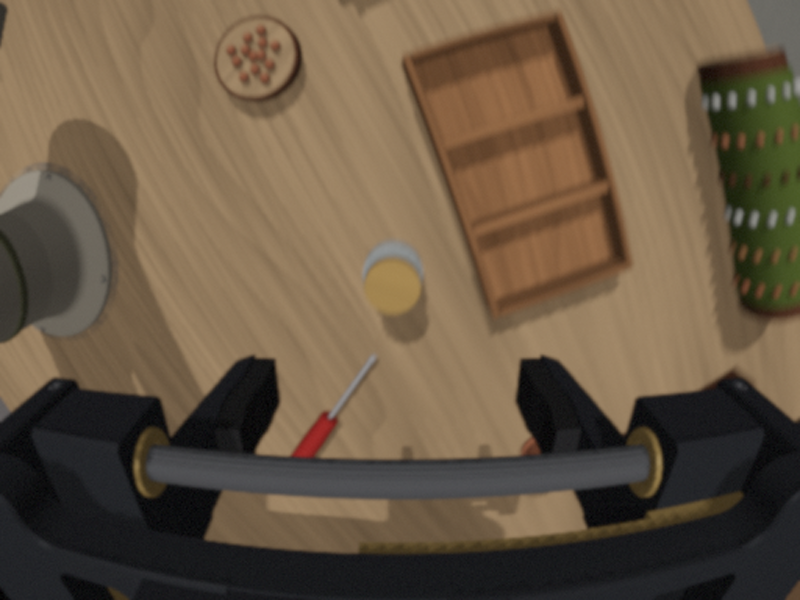

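View pics/w2.png

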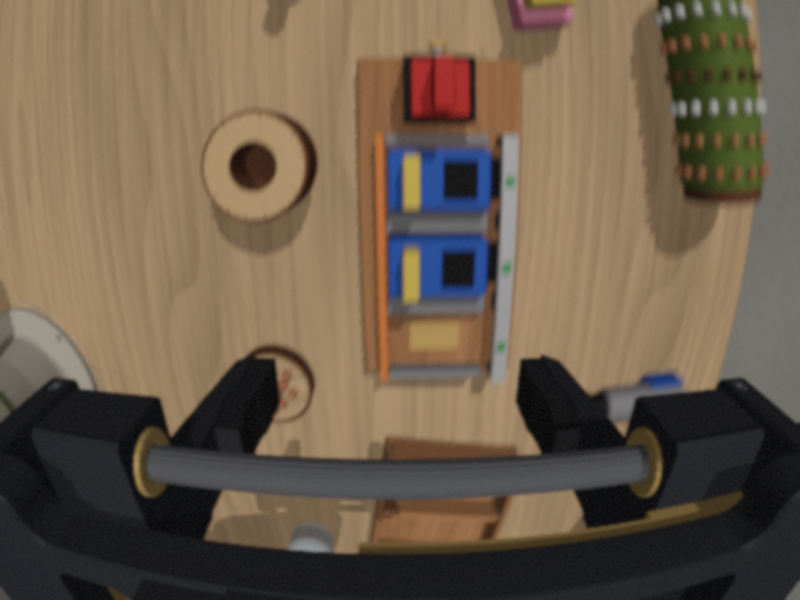

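The wrist views show the ribs at (411,182) and (411,275), the plug flange corners at (407..474, 57..120), and the orange lip from (380,135) to (385,380). The catch bar runs (509,135) to (499,382), the holder is at (255,165), and the caddy corners in the first view are (404,60), (557,15), (630,266), (495,315).

```bash
python3 - <<'E'
from h import *
import pickle
o=lambda a:(a+.5)*.64-.5
s1,s2=[pickle.load(open(f"w{i}.pkl","rb")) for i in(1,2)]
def m(s,n,z,ps):
    P=np.array([hit(s,o(a),o(b),z,True)[:2] for a,b in ps]); print(n,P.round(4).tolist(),"mean",P.mean(0).round(4))
    if len(P)>1: print("  len",np.linalg.norm(np.roll(P,-1,0)-P,axis=1).round(4),"ang",np.degrees(np.arctan2(*(P[1]-P[0])[::-1])).round(2))
m(s2,"ribA",.083,[(403,153),(420,153),(420,211),(404,211)])
m(s2,"ribB",.083,[(403,247),(419,247),(419,303),(403,303)])
m(s2,"blockA",.056,[(387,148),(491,148),(491,211),(387,213)])
m(s2,"blockB",.056,[(387,236),(488,236),(486,300),(387,301)])
m(s2,"lip",.04,[(385,380),(380,135)])
m(s2,"bar",.05,[(499,382),(509,135)])
m(s2,"base",.02,[(357,60),(523,60)])
m(s2,"base l",.02,[(357,60),(364,373)])
m(s2,"flange",.071,[(410,57),(474,57),(472,120),(406,120)])
m(s2,"grip",.105,[(434,60),(456,60),(456,110),(434,110)])
m(s2,"holder",.05,[(203,165),(309,165)]); m(s2,"holder",.05,[(256,111),(256,220)]); m(s2,"well",.05,[(254,165)])
m(s1,"caddy",.045,[(404,60),(557,15),(630,266),(495,315)])
# top view check
t=imaging.snapshot("top")
for n,z,b,lo,hi in [("yellow",.083,(120,200,150,240),(20,120,120),(35,255,255)),("red",.105,(140,180,185,220),(0,120,60),(8,255,255))]:
    pass
hsv=cv2.cvtColor(s2["img"],cv2.COLOR_RGB2HSV)
mk=cv2.inRange(hsv,(22,120,110),(36,255,255)); n,l,st,c=cv2.connectedComponentsWithStats(mk)
for i in range(1,n):
    if st[i,4]>60: print("Y",c[i],st[i], hit(s2,*c[i],.083,True))
mk=cv2.inRange(hsv,(0,150,60),(6,255,255)); n,l,st,c=cv2.connectedComponentsWithStats(mk)
for i in range(1,n):
    if st[i,4]>60: print("R",c[i],st[i])
x,y,w,hh=250,25,70,230
cv2.imwrite("pics/crop2.png",cv2.resize(s2["img"][30:90,245:320,::-1],None,fx=8,fy=8,interpolation=cv2.INTER_CUBIC))
E
```

```text
ribA [[0.521, 0.2798], [0.5345, 0.2798], [0.5349, 0.2327], [0.522, 0.2327]] mean [0.5281 0.2563]
  len [0.0135 0.0471 0.013  0.0471] ang 0.37
ribB [[0.5212, 0.2027], [0.5344, 0.2027], [0.5351, 0.1537], [0.5214, 0.1537]] mean [0.5281 0.1782]
  len [0.0132 0.0491 0.0137 0.049 ] ang 0.15
blockA [[0.5077, 0.2834], [0.597, 0.2851], [0.5988, 0.2297], [0.5075, 0.2269]] mean [0.5528 0.2563]
  len [0.0893 0.0555 0.0913 0.0566] ang 1.09
blockB [[0.5074, 0.2064], [0.5971, 0.2071], [0.5986, 0.1468], [0.5071, 0.1458]] mean [0.5526 0.1765]
  len [0.0897 0.0603 0.0916 0.0606] ang 0.45
lip [[0.5039, 0.0542], [0.5012, 0.2949]] mean [0.5026 0.1746]
  len [0.2407 0.2407] ang 90.65
bar [[0.6201, 0.056], [0.6141, 0.2974]] mean [0.6171 0.1767]
  len [0.2415 0.2415] ang 91.4
base [[0.4794, 0.367], [0.6342, 0.3719]] mean [0.5568 0.3695]
  len [0.1548 0.1548] ang 1.79
base l [[0.4794, 0.367], [0.481, 0.0514]] mean [0.4802 0.2092]
  len [0.3156 0.3156] ang -89.71
flange [[0.5267, 0.36], [0.579, 0.3617], [0.5776, 0.3081], [0.5236, 0.3069]] mean [0.5517 0.3342]
  len [0.0523 0.0536 0.0541 0.0532] ang 1.88
grip [[0.5436, 0.3517], [0.56, 0.3523], [0.5602, 0.3136], [0.5437, 0.3132]] mean [0.5519 0.3327]
  len [0.0164 0.0387 0.0164 0.0385] ang 1.98
holder [[0.3382, 0.2753], [0.4391, 0.2698]] mean [0.3887 0.2725]
  len [0.1011 0.1011] ang -3.12
holder [[0.3919, 0.3207], [0.3876, 0.2217]] mean [0.3898 0.2712]
  len [0.0991 0.0991] ang -92.47
well [[0.3885, 0.272]] mean [0.3885 0.272 ]
caddy [[0.5009, -0.0509], [0.6563, -0.0695], [0.6246, -0.3348], [0.4693, -0.3147]] mean [ 0.5628 -0.1925]
  len [0.1564 0.2671 0.1566 0.2658] ang -6.85
Y [351.09375    0.796875] [340   0  27   3  64] [0.6402635  0.41393531 0.083     ]
Y [262.81290323 117.20967742] [258 101  10  34 310] [0.52742979 0.25522337 0.083     ]
Y [262.4490566  176.26792453] [258 160   9  33 265] [0.52750176 0.17799525 0.083     ]
R [281.3368984   56.23462567] [ 262   37   40   40 1496]
```

View pics/crop2.png

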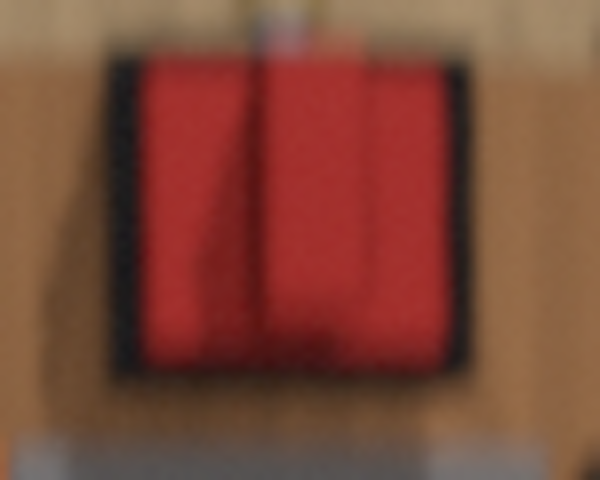

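The crop shows the red grip bar centred over the flange. The plug is at about (0.552, 0.3345) and the station origin at about (0.553, 0.2), with yaw about 0.01.

arm_command(
  turn=[
    [0,0,0],
    [0,0,0],
    [0,0,0],
    [0,0,0],
    [0,0,0],
    [0,0,0],
    [0,0,0],
    [0,0,0],
    [0,0,0],
    [0,0,0],
    [0,0,0],
    [0,0,0],
  ],
  translation=[
    [0.0035,0.0125,-0.015],
    [0.0035,0.0125,-0.015],
    [0.0035,0.0125,-0.015],
    [0.0035,0.0125,-0.015],
    [0.0035,0.0125,-0.015],
    [0.0035,0.0125,-0.015],
    [0.0035,0.0125,-0.015],
    [0.0035,0.0125,-0.015],
    [0.0035,0.0125,-0.015],
    [0.0035,0.0125,-0.015],
    [0,0,0],
    [0,0,0],
  ],
  claw=[0.06,0.06,0.06,0.06,0.06,0.06,0.06,0.06,0.06,0.06,0.06,0.06],
)

```text
time: 3.35
position: [0.5523, 0.3278, 0.2243]
eef_rot: [-3.14, 0.001, 1.568]
ft_force: [-0.0, 0.8, -0.2]
width: 0.0598
grip_force: 0.0
```

```bash
python3 - <<'E'
from h import *
s=imaging.snapshot("wrist"); im=cv2.resize(s["img"][:,:,::-1],(800,600),interpolation=cv2.INTER_CUBIC)
print(bot.read_state()["position"],bot.read_state()["eef_rot"])
hsv=cv2.cvtColor(s["img"],cv2.COLOR_RGB2HSV)
def q(lo,hi,a,zz):
    mk=cv2.inRange(hsv,lo,hi); n,l,st,c=cv2.connectedComponentsWithStats(mk)
    for i in range(1,n):
        if st[i,4]>a:
            x,y,w,h=st[i,:4]; P=[hit(s,u,v,zz,True)[:2].round(4).tolist() for u,v in((x-.5,c[i][1]),(x+w-.5,c[i][1]),(c[i][0],y-.5),(c[i][0],y+h-.5))]; print(st[i],P)
q((22,120,110),(36,255,255),60,.083); q((0,150,60),(6,255,255),100,.071)
cv2.imwrite("pics/w3.png",im)
E
```

```text
[0.55255227 0.32757726 0.22535585] [3.14126050e+00 1.74120731e-04 1.56710267e+00]
[348  71  48  19 666] [[0.6225, 0.4218], [0.6637, 0.4255], [0.6428, 0.431], [0.6432, 0.416]]
[221 242  16  50 727] [[0.5211, 0.2604], [0.5356, 0.2607], [0.5296, 0.2869], [0.5272, 0.2318]]
[226 320  14  27 327] [[0.521, 0.1741], [0.5359, 0.1746], [0.529, 0.1942], [0.527, 0.1507]]
[ 225  158   60   69 3516] [[0.5266, 0.3315], [0.577, 0.3314], [0.5517, 0.3574], [0.5516, 0.2955]]
```

View pics/w3.png

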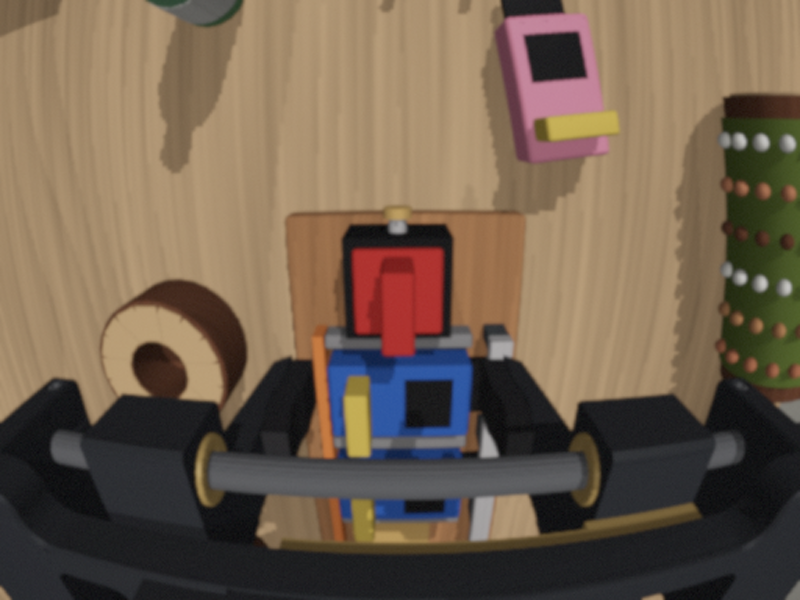

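arm_command(
  turn=[
    [0,0,0],
    [0,0,0],
    [0,0,0],
    [0,0,0],
    [0,0,0],
    [0,0,0],
    [0,0,0],
    [0,0,0],
    [0,0,0],
    [0,0,0],
    [0,0,0],
    [0,0,0],
  ],
  translation=[
    [0,0.003,-0.014],
    [0,0.003,-0.014],
    [0,0,-0.014],
    [0,0,-0.014],
    [0,0,-0.014],
    [0,0,-0.008],
    [0,0,-0.008],
    [0,0,0],
    [0,0,0],
    [0,0,0],
    [0,0,0],
    [0,0,0],
  ],
  claw=[0.06,0.06,0.06,0.06,0.06,0.06,0.06,0.04,0,0,0,0],
  newtons=45,
)

```text
time: 4.4
position: [0.5526, 0.3344, 0.1394]
eef_rot: [3.141, -0.0, 1.568]
ft_force: [-0.2, -0.1, 0.5]
width: 0.0289
grip_force: 0.0
```

arm_command(
  turn=[
    [0,0,0],
    [0,0,0],
    [0,0,0],
    [0,0,0],
    [0,0,0],
    [0,0,0],
    [0,0,0],
    [0,0,0],
    [0,0,0],
    [0,0,0],
    [0,0,0],
    [0,0,0],
  ],
  translation=[
    [0,0,0],
    [0,0,0],
    [0,0,0],
    [0,0,0],
    [0,0,0.003],
    [0,0,0.003],
    [0,0,0.003],
    [0,0,0.003],
    [0,0,0.01],
    [0,0,0.015],
    [0,0,0.02],
    [0,0,0.02],
  ],
  claw=[0,0,0,0,0,0,0,0,0,0,0,0],
)

```text
time: 5.4
position: [0.5528, 0.3345, 0.2189]
eef_rot: [3.138, -0.001, 1.568]
ft_force: [0.2, -0.4, -1.7]
width: 0.0155
grip_force: 45.0
```

```bash
python3 - <<'E'
from h import *
s=imaging.snapshot("wrist"); im=cv2.resize(s["img"][:,:,::-1],(640,480),interpolation=cv2.INTER_CUBIC)
print(bot.read_state()["position"],bot.read_state()["eef_rot"],bot.read_state()["width"],bot.read_state()["ft_force"])
t=imaging.snapshot("top")
g=cv2.cvtColor(t["img"],cv2.COLOR_RGB2HSV)
cv2.imwrite("pics/c4.png",np.vstack([im[:,:],cv2.resize(t["img"][200:280,140:247,::-1],(160*4//5,96)).copy() if 0 else np.zeros((0,640,3),np.uint8)]))
E
```

```text
[0.55387353 0.33495788 0.22362782] [ 3.13183339 -0.0036694   1.56769692] 0.015544687881235227 [1.68380153 0.34628202 2.58195683]
```

View pics/c4.png

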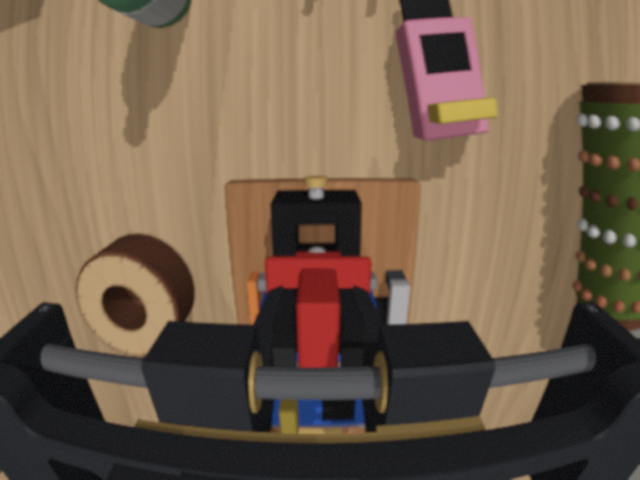

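The plug is out and held upright, and the open socket mouth is visible at (317,233). The holder well is at (124,308).

arm_command(
  turn=[
    [0,0,0],
    [0,0,0],
    [0,0,0],
    [0,0,0],
    [0,0,0],
    [0,0,0],
    [0,0,0],
    [0,0,0],
    [0,0,0],
    [0,0,0],
    [0,0,0],
    [0,0,0],
  ],
  translation=[
    [-0.0165,-0.0135,0],
    [-0.0165,-0.0135,0],
    [-0.0165,-0.0135,0],
    [-0.0165,-0.0135,0],
    [-0.0165,-0.0135,0],
    [-0.0165,-0.0135,0],
    [-0.0165,-0.0135,0],
    [-0.0165,-0.0135,0],
    [-0.0165,-0.0135,0],
    [-0.0165,-0.0135,0],
    [0,0,0],
    [0,0,0],
  ],
  claw=[0,0,0,0,0,0,0,0,0,0,0,0],
)

```text
time: 6.5
position: [0.3874, 0.1991, 0.2162]
eef_rot: [3.14, -0.0, 1.567]
ft_force: [-0.3, 0.1, -1.6]
width: 0.0157
grip_force: 45.0
```

```bash
python3 - <<'E'
from h import *
s=imaging.snapshot("wrist"); im=cv2.resize(s["img"][:,:,::-1],(640,480),interpolation=cv2.INTER_CUBIC)
st=bot.read_state();print(st["position"],st["eef_rot"],st["width"],st["ft_force"])
c=proj(s,np.array([.389,.272,.05]),True); print(c)
cv2.circle(im,tuple(int(v*1.25) for v in c),3,(0,255,0),-1)
cv2.imwrite("pics/c5.png",im)
E
```

```text
[0.38787819 0.19943811 0.21616784] [ 3.13985491e+00 -4.61099337e-04  1.56708700e+00] 0.015584880741687509 [-0.28245142 -0.57694131 -0.73580866]
[256.31662701 103.51860179]
```

View pics/c5.png

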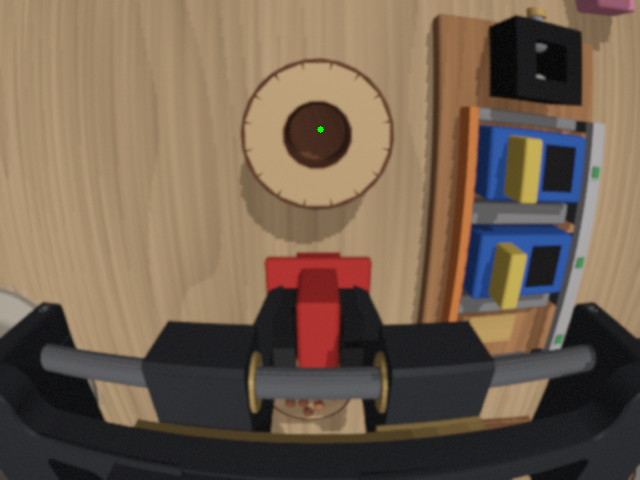

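The well is at (317,134), about 2 mm in -x and 3.5 mm in -y from my estimate, so the holder is at about (0.387, 0.2685).

arm_command(
  turn=[
    [0,0,0],
    [0,0,0],
    [0,0,0],
    [0,0,0],
    [0,0,0],
    [0,0,0],
    [0,0,0],
    [0,0,0],
    [0,0,0],
    [0,0,0],
    [0,0,0],
    [0,0,0],
  ],
  translation=[
    [-0.001,0.014,0],
    [0,0.014,0],
    [0,0.014,0],
    [0,0.014,0],
    [0,0.013,0],
    [0,0,-0.008],
    [0,0,-0.012],
    [0,0,-0.012],
    [0,0,-0.012],
    [0,0,-0.012],
    [0,0,-0.012],
    [0,0,-0.012],
  ],
  claw=[0,0,0,0,0,0,0,0,0,0,0,0],
)

```text
time: 7.55
position: [0.3867, 0.2681, 0.1346]
eef_rot: [3.142, 0.0, 1.568]
ft_force: [0.2, -0.4, -1.3]
width: 0.0157
grip_force: 45.0
```

arm_command(
  turn=[
    [0,0,0],
    [0,0,0],
    [0,0,0],
    [0,0,0],
    [0,0,0],
    [0,0,0],
  ],
  translation=[
    [0,0,0],
    [0,0,-0.003],
    [0,0,-0.003],
    [0,0,-0.002],
    [0,0,0],
    [0,0,0],
  ],
  claw=[0,0,0,0,0,0],
)

```text
time: 8.05
position: [0.3865, 0.2684, 0.128]
eef_rot: [3.141, -0.0, 1.568]
ft_force: [-0.1, 0.0, -1.4]
width: 0.0152
grip_force: 45.0
```

arm_command(
  turn=[
    [0,0,0],
    [0,0,0],
    [0,0,0],
    [0,0,0],
    [0,0,0],
  ],
  translation=[
    [0,0,-0.002],
    [0,0,-0.002],
    [0,0,-0.001],
    [0,0,0],
    [0,0,0],
  ],
  claw=[0,0,0,0,0],
)

```text
time: 8.47
position: [0.3865, 0.2684, 0.1239]
eef_rot: [3.141, -0.0, 1.568]
ft_force: [-4.5, -2.3, 15.4]
width: 0.0156
grip_force: 45.0
```

arm_command(
  turn=[
    [0,0,0],
    [0,0,0],
    [0,0,0],
    [0,0,0],
    [0,0,0],
    [0,0,0],
    [0,0,0],
    [0,0,0],
    [0,0,0],
    [0,0,0],
    [0,0,0],
    [0,0,0],
  ],
  translation=[
    [0,0,0.001],
    [0,0,0],
    [0,0,0],
    [0,0,0],
    [0,0,0.01],
    [0,0,0.02],
    [0,0,0.02],
    [0,0,0.02],
    [0,-0.01,0.02],
    [0,-0.02,0],
    [0,-0.02,0],
    [0,-0.02,0],
  ],
  claw=[0.05,0.05,0.05,0.05,0.05,0.05,0.05,0.05,0.05,0.05,0.05,0.05],
)

```text
time: 9.47
position: [0.3863, 0.1976, 0.2146]
eef_rot: [3.14, -0.0, 1.568]
ft_force: [0.7, 0.3, 0.9]
width: 0.0501
grip_force: 0.0
```

```bash
python3 - <<'E'
from h import *
s=imaging.snapshot("wrist"); im=cv2.resize(s["img"][:,:,::-1],(640,480),interpolation=cv2.INTER_CUBIC)
st=bot.read_state();print(st["position"],st["eef_rot"],st["width"],st["ft_force"])
for P in [(.387,.2685,.056),(.5278,.255,.083),(.5286,.175,.083),(.553,.335,.065)]:
    c=proj(s,np.array(P),True); print(c); cv2.circle(im,tuple(int((v+.5)*1.25) for v in c),2,(0,255,0),-1)
cv2.imwrite("pics/c6.png",im)
E
```

```text
[0.38627673 0.19546155 0.21435662] [3.14127626e+00 9.28313764e-04 1.56693347e+00] 0.05009846722889475 [ 0.17265904 -0.50195155 -0.03771023]
[255.46782185 106.39186035]
[428.37458556 133.77788698]
[414.86305722 223.59935316]
[444.55408649  44.55037037]
```

View pics/c6.png

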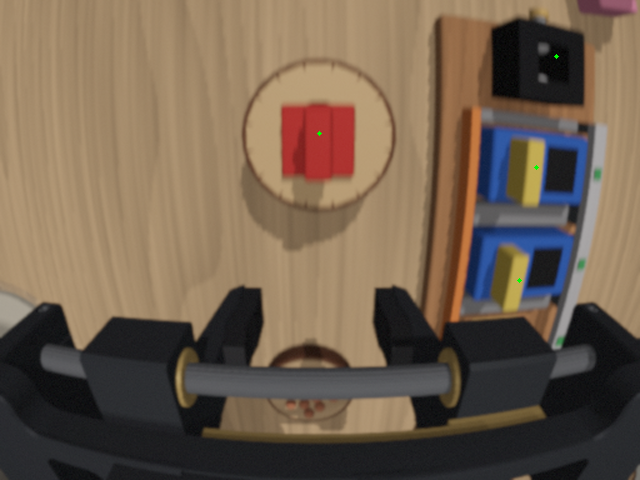

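The plug is parked in the holder with its flange flat, and the projected rib points land on the rib tops. Next is pack A.

arm_command(
  turn=[
    [0,0,0],
    [0,0,0],
    [0,0,0],
    [0,0,0],
    [0,0,0],
    [0,0,0],
    [0,0,0],
    [0,0,0],
    [0,0,0],
    [0,0,0],
    [0,0,0],
    [0,0,0],
  ],
  translation=[
    [0.0236,0.0098,-0.006],
    [0.0236,0.0098,-0.006],
    [0.0236,0.0098,-0.006],
    [0.0236,0.0098,-0.006],
    [0.0236,0.0098,-0.006],
    [0.0236,0.0098,-0.006],
    [0,0,-0.015],
    [0,0,-0.015],
    [0,0,-0.015],
    [0,0,-0.01],
    [0,0,0],
    [0,0,0],
  ],
  claw=[0.05,0.05,0.05,0.05,0.05,0.05,0.05,0.05,0.05,0.05,0.05,0.05],
)

```text
time: 10.52
position: [0.5281, 0.2573, 0.1232]
eef_rot: [3.142, -0.0, 1.568]
ft_force: [-0.2, 0.5, 1.0]
width: 0.0497
grip_force: 0.0
```

arm_command(
  turn=[
    [0,0,0],
    [0,0,0],
    [0,0,0],
    [0,0,0],
    [0,0,0],
    [0,0,0],
    [0,0,0],
    [0,0,0],
    [0,0,0],
  ],
  translation=[
    [0,-0.0025,0],
    [0,0,0],
    [0,0,0],
    [0,0,0],
    [0,0,0],
    [0,0,0],
    [0,0,0],
    [0,0,0],
    [0,0,0],
  ],
  claw=[0.05,0,0,0,0,0,0,0,0],
  newtons=45,
)

```text
time: 11.27
position: [0.528, 0.2547, 0.1228]
eef_rot: [3.142, -0.0, 1.568]
ft_force: [0.1, -0.5, 0.2]
width: 0.0137
grip_force: 45.0
```

arm_command(
  turn=[
    [0,0.38,0],
    [0,0.38,0],
    [0,0.38,0],
    [0,0.38,0],
    [0,0.38,0],
    [0,0.38,0],
    [0,0.38,0],
    [0,0.38,0],
    [0,0.38,0],
    [0,0.38,0],
    [0,0,0],
    [0,0,0],
  ],
  translation=[
    [0.0036,0,0.0022],
    [0.0036,0,0.0022],
    [0.0036,0,0.0022],
    [0.0036,0,0.0022],
    [0.0036,0,0.0022],
    [0.0038,0,0.0018],
    [0.0038,0,0.0018],
    [0.0038,0,0.0018],
    [0.0038,0,0.0018],
    [0.0038,0,0.0018],
    [0,0,0],
    [0,0,0],
  ],
  claw=[0,0,0,0,0,0,0,0,0,0,0,0],
)

```text
time: 12.27
position: [0.5649, 0.2545, 0.1419]
eef_rot: [-2.81, 0.001, 1.568]
ft_force: [0.1, -0.2, -2.3]
width: 0.0137
grip_force: 45.0
```

arm_command(
  turn=[
    [0,0,0],
    [0,0,0],
    [0,0,0],
    [0,0,0],
    [0,0,0],
    [0,0,0],
    [0,0,0],
    [0,0,0],
    [0,0,0],
    [0,0,0],
  ],
  translation=[
    [0,0,0.001],
    [-0.0055,0,0.0002],
    [-0.0055,0,0.0002],
    [-0.0055,0,0.0002],
    [-0.0055,0,0.0002],
    [-0.0055,0,0.0002],
    [-0.0055,0,0.0002],
    [0,0,0],
    [0,0,0.005],
    [0,0,0.01],
  ],
  claw=[0,0,0,0,0,0,0,0,0,0],
)

```text
time: 13.1
position: [0.5318, 0.2545, 0.1596]
eef_rot: [-2.808, 0.001, 1.568]
ft_force: [0.3, -0.1, -3.5]
width: 0.0139
grip_force: 45.0
```

arm_command(
  turn=[
    [0,0,0],
    [0,0,0],
    [0,0,0],
    [0,-0.5,0],
    [0,-0.5,0],
    [0,-0.5,0],
    [0,-0.5,0],
    [0,-0.5,0],
    [0,-0.5,0],
    [0,-0.5,0],
    [0,-0.3,0],
    [0,0,0],
  ],
  translation=[
    [0,0,0.02],
    [0,0,0.025],
    [0,0,0.025],
    [0,0,0.025],
    [0,0,0.015],
    [0,-0.02,0],
    [0,-0.03,0],
    [0,-0.03,0],
    [0,-0.03,0],
    [0,-0.03,0],
    [0,-0.03,0],
    [0,-0.03,0],
  ],
  claw=[0,0,0,0,0,0,0,0,0,0,0,0],
)

```text
time: 14.1
position: [0.5315, 0.0533, 0.2712]
eef_rot: [3.139, 0.0, 1.568]
ft_force: [0.9, -0.9, -2.3]
width: 0.0138
grip_force: 45.0
```

arm_command(
  turn=[
    [0,0,-0.15],
    [0,0,-0.15],
    [0,0,-0.15],
    [0,0,-0.15],
    [0,0,-0.15],
    [0,0,-0.15],
    [0,0,-0.15],
    [0,0,-0.15],
    [0,0,-0.15],
    [0,0,-0.15],
    [0,0,0],
    [0,0,0],
  ],
  translation=[
    [0,-0.035,0],
    [0,-0.035,0],
    [0,-0.035,0],
    [0,-0.035,0],
    [0,-0.035,0],
    [0,-0.035,0],
    [0,-0.035,0],
    [0,-0.035,0],
    [0,-0.035,0],
    [0,-0.025,0],
    [0,0,0],
    [0,0,0],
  ],
  claw=[0,0,0,0,0,0,0,0,0,0,0,0],
)

```text
time: 15.1
position: [0.5317, -0.2864, 0.2703]
eef_rot: [-3.142, -0.0, 1.435]
ft_force: [-0.8, -0.3, -2.4]
width: 0.0134
grip_force: 45.0
```

```bash
cat > cad.py <<'E'
from h import *
import sys
def box(c,yaw,pts):
    R=np.array([[np.cos(yaw),-np.sin(yaw)],[np.sin(yaw),np.cos(yaw)]]); return [np.r_[np.array(c)+R@p[:2],p[2]] for p in pts]
s=imaging.snapshot("wrist"); im=cv2.resize(s["img"][:,:,::-1],(640,480),interpolation=cv2.INTER_CUBIC)
import pickle; pickle.dump(s,open("w.pkl","wb"))
st=bot.read_state();print(st["position"],st["eef_rot"],st["width"],st["ft_force"])
c=eval(sys.argv[2]); yaw=float(sys.argv[3])
pts=[(a*.082,b*.138,.045) for a,b in((1,1),(-1,1),(-1,-1),(1,-1))]+[(a*.074,b*.0405+k,.045) for k in (0,.089) for a,b in((1,1),(-1,1),(-1,-1),(1,-1))]
for P in box(c,yaw,pts):
    q=proj(s,P,True); cv2.circle(im,tuple(int((v+.5)*1.25) for v in q),2,(0,255,0),-1)
cv2.imwrite(sys.argv[1],im)
E
python3 cad.py pics/c7.png "(.562,-.195)" -.13
```

```text
[ 0.5318946  -0.28524829  0.27032502] [-3.14152882e+00 -4.05466341e-04  1.43617699e+00] 0.013557639784779542 [-0.72239703 -0.64460883 -2.0504707 ]
```

View pics/c7.png

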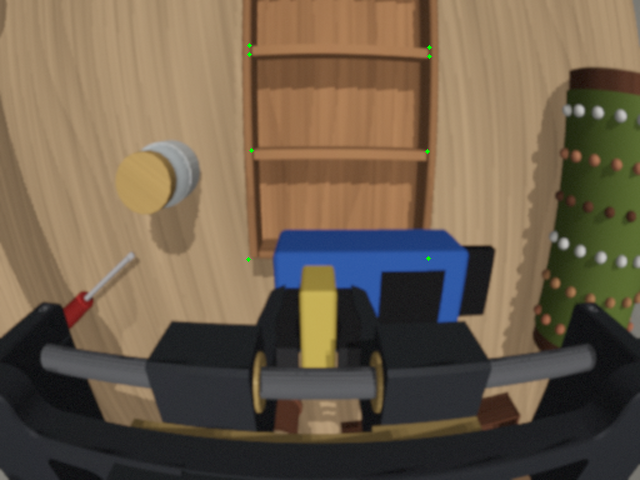

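The projected caddy model lands on the dividers to within about 3 mm. The caddy is at about (0.563, -0.197) with yaw -0.13, so I'll place pack A in the middle compartment.

arm_command(
  turn=[
    [0,0,0],
    [0,0,0],
    [0,0,0],
    [0,0,0],
    [0,0,0],
    [0,0,0],
    [0,0,0],
    [0,0,0],
    [0,0,0],
    [0,0,0],
    [0,0,0],
    [0,0,0],
  ],
  translation=[
    [-0.0011,0.0186,0],
    [-0.0011,0.0186,0],
    [-0.0011,0.0186,0],
    [-0.0011,0.0186,0],
    [-0.0011,0.0186,0],
    [0,0,-0.025],
    [0,0,-0.03],
    [0,0,-0.03],
    [0,0,-0.025],
    [0,0,-0.02],
    [0,0,-0.012],
    [0,0,-0.008],
  ],
  claw=[0,0,0,0,0,0,0,0,0,0,0,0],
)

```text
time: 16.15
position: [0.5263, -0.1909, 0.119]
eef_rot: [-3.14, -0.001, 1.438]
ft_force: [-0.2, 0.9, -2.7]
width: 0.0136
grip_force: 45.0
```

arm_command(
  turn=[
    [0,0,0],
    [0,0,0],
    [0,0,0],
    [0,0,0],
    [0,0,0],
    [0,0,0],
  ],
  translation=[
    [0,0,0],
    [0,0,-0.003],
    [0,0,-0.003],
    [0,0,-0.002],
    [0,0,0],
    [0,0,0],
  ],
  claw=[0,0,0,0,0,0],
)

```text
time: 16.65
position: [0.5266, -0.1924, 0.1122]
eef_rot: [3.141, 0.0, 1.437]
ft_force: [0.5, 0.3, -3.8]
width: 0.0135
grip_force: 45.0
```

arm_command(
  turn=[
    [0,0,0],
    [0,0,0],
    [0,0,0],
    [0,0,0],
    [0,0,0],
  ],
  translation=[
    [0,0,-0.001],
    [0,0,-0.001],
    [0,0,0],
    [0,0,0],
    [0,0,0],
  ],
  claw=[0,0,0,0,0],
)

```text
time: 17.07
position: [0.5266, -0.1925, 0.1108]
eef_rot: [3.141, 0.0, 1.437]
ft_force: [-2.4, 1.2, 5.7]
width: 0.0139
grip_force: 45.0
```

arm_command(
  turn=[
    [0,0,0],
    [0,0,0],
    [0,0,0],
    [0,0,0],
    [0,0,0],
    [0,0,0],
    [0,0,0],
    [0,0,0],
    [0,0,0],
    [0,0,0],
    [0,0,0],
    [0,0,0],
  ],
  translation=[
    [0,0,0.0005],
    [0,0,0],
    [0,0,0],
    [0,0,0],
    [0,0,0.01],
    [0,0,0.02],
    [0,0,0.03],
    [0,-0.02,0.03],
    [0,-0.03,0.03],
    [0,-0.03,0.02],
    [0,-0.02,0],
    [0,0,0],
  ],
  claw=[0.05,0.05,0.05,0.05,0.05,0.05,0.05,0.05,0.05,0.05,0.05,0.05],
)

```text
time: 18.07
position: [0.5262, -0.2952, 0.2517]
eef_rot: [3.139, 0.003, 1.433]
ft_force: [0.9, -0.2, -0.8]
width: 0.0502
grip_force: 0.0
```

```bash
python3 cad.py pics/c8.png "(.563,-.197)" -.13
```

```text
[ 0.526121   -0.29310777  0.25044024] [3.14090996e+00 4.31992772e-04 1.43438573e+00] 0.04989635455881478 [ 0.44437021  0.51739557 -0.9994381 ]
```

View pics/c8.png

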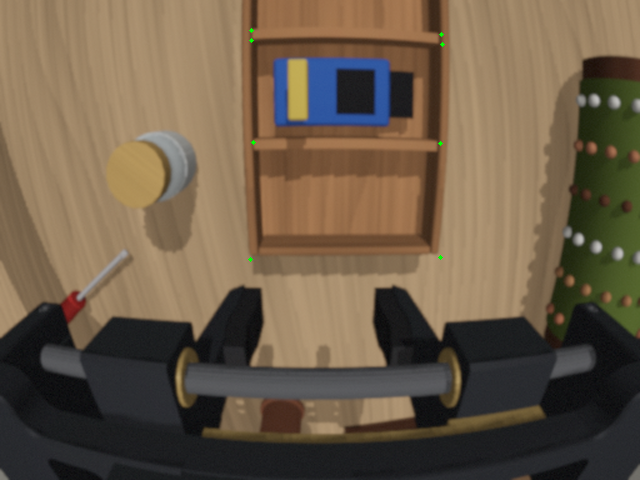

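Pack A lies flat in the middle compartment. Now pack B.

arm_command(
  turn=[
    [0,0,0.15],
    [0,0,0.15],
    [0,0,0.15],
    [0,0,0.15],
    [0,0,0.15],
    [0,0,0.15],
    [0,0,0.15],
    [0,0,0.15],
    [0,0,0.15],
    [0,0,0.15],
    [0,0,0.05],
    [0,0,0],
  ],
  translation=[
    [0,0.035,0],
    [0,0.04,0],
    [0,0.04,0],
    [0,0.04,0],
    [0,0.04,0],
    [0,0.04,0],
    [0,0.04,0],
    [0,0.04,0],
    [0,0.04,-0.01],
    [0,0.04,-0.02],
    [0,0.04,-0.02],
    [0.0025,0.032,-0.02],
  ],
  claw=[0.05,0.05,0.05,0.05,0.05,0.05,0.05,0.05,0.05,0.05,0.05,0.05],
)

```text
time: 19.12
position: [0.5273, 0.1731, 0.1821]
eef_rot: [-3.141, -0.0, 1.574]
ft_force: [1.2, -0.3, 0.2]
width: 0.0496
grip_force: 0.0
```

arm_command(
  turn=[
    [0,0,0],
    [0,0,0],
    [0,0,0],
  ],
  translation=[
    [0,0,0],
    [0,0,0],
    [0,0,0],
  ],
  claw=[0.05,0.05,0.05],
)

```text
time: 19.37
position: [0.5286, 0.1699, 0.1829]
eef_rot: [-3.141, 0.0, 1.573]
ft_force: [0.6, -0.5, -0.2]
width: 0.0499
grip_force: 0.0
```

arm_command(
  turn=[
    [0,0,0],
    [0,0,0],
    [0,0,0],
    [0,0,0],
    [0,0,0],
    [0,0,0],
    [0,0,0],
    [0,0,0],
    [0,0,0],
    [0,0,0],
    [0,0,0],
    [0,0,0],
  ],
  translation=[
    [0,0.0045,-0.01],
    [0,0,-0.015],
    [0,0,-0.015],
    [0,0,-0.012],
    [0,0,-0.008],
    [0,0,0],
    [0,0,0],
    [0,0,0],
    [0,0,0],
    [0,0,0],
    [0,0,0],
    [0,0,0],
  ],
  claw=[0.05,0.05,0.05,0.05,0.05,0.05,0,0,0,0,0,0],
)

```text
time: 20.37
position: [0.5289, 0.1742, 0.1229]
eef_rot: [3.142, -0.0, 1.572]
ft_force: [-0.4, 0.4, 1.7]
width: 0.0135
grip_force: 45.0
```

arm_command(
  turn=[
    [0,0,0],
    [0,0,0],
    [0,0,0],
  ],
  translation=[
    [0,0,0],
    [0,0,0],
    [0,0,0],
  ],
  claw=[0,0,0],
)

```text
time: 20.62
position: [0.5289, 0.1742, 0.1229]
eef_rot: [-3.142, -0.0, 1.572]
ft_force: [-3.0, -0.4, 4.6]
width: 0.0136
grip_force: 45.0
```

arm_command(
  turn=[
    [0,0.38,0],
    [0,0.38,0],
    [0,0.38,0],
    [0,0.38,0],
    [0,0.38,0],
    [0,0.38,0],
    [0,0.38,0],
    [0,0.38,0],
    [0,0.38,0],
    [0,0.38,0],
    [0,0,0],
    [0,0,0],
  ],
  translation=[
    [0.0036,0,0.0022],
    [0.0036,0,0.0022],
    [0.0036,0,0.0022],
    [0.0036,0,0.0022],
    [0.0036,0,0.0022],
    [0.0038,0,0.0018],
    [0.0038,0,0.0018],
    [0.0038,0,0.0018],
    [0.0038,0,0.0018],
    [0.0038,0,0.0018],
    [0,0,0],
    [0,0,0],
  ],
  claw=[0,0,0,0,0,0,0,0,0,0,0,0],
)

```text
time: 21.62
position: [0.566, 0.1741, 0.1418]
eef_rot: [-2.81, -0.0, 1.572]
ft_force: [-0.8, -0.4, -2.8]
width: 0.0134
grip_force: 45.0
```

arm_command(
  turn=[
    [0,0,0],
    [0,0,0],
    [0,0,0],
    [0,0,0],
    [0,0,0],
    [0,0,0],
    [0,0,0],
    [0,0,0],
    [0,0,0],
    [0,0,0],
  ],
  translation=[
    [0,0,0.001],
    [-0.0055,0,0.0002],
    [-0.0055,0,0.0002],
    [-0.0055,0,0.0002],
    [-0.0055,0,0.0002],
    [-0.0055,0,0.0002],
    [-0.0055,0,0.0002],
    [0,0,0],
    [0,0,0.005],
    [0,0,0.01],
  ],
  claw=[0,0,0,0,0,0,0,0,0,0],
)

```text
time: 22.45
position: [0.5328, 0.1741, 0.1596]
eef_rot: [-2.808, -0.0, 1.572]
ft_force: [-0.3, 0.5, -3.1]
width: 0.0134
grip_force: 45.0
```

arm_command(
  turn=[
    [0,0,0],
    [0,0,0],
    [0,0,0],
    [0,-0.5,0],
    [0,-0.5,0],
    [0,-0.5,0],
    [0,-0.5,0],
    [0,-0.5,0],
    [0,-0.5,0],
    [0,-0.5,0],
    [0,-0.3,0],
    [0,0,0],
  ],
  translation=[
    [0,0,0.02],
    [0,0,0.025],
    [0,0,0.025],
    [0,0,0.025],
    [0,0,0.015],
    [0,-0.02,0],
    [0,-0.03,0],
    [0,-0.03,0],
    [0,-0.03,0],
    [0,-0.03,0],
    [0,-0.03,0],
    [0,-0.03,0],
  ],
  claw=[0,0,0,0,0,0,0,0,0,0,0,0],
)

```text
time: 23.45
position: [0.5325, -0.0272, 0.2711]
eef_rot: [3.139, 0.0, 1.572]
ft_force: [0.1, -0.4, -2.9]
width: 0.0136
grip_force: 45.0
```

arm_command(
  turn=[
    [0,0,-0.2],
    [0,0,-0.2],
    [0,0,-0.2],
    [0,0,-0.2],
    [0,0,-0.2],
    [0,0,-0.2],
    [0,0,-0.2],
    [0,0,-0.2],
    [0,0,0],
    [0,0,0],
  ],
  translation=[
    [0,-0.025,0],
    [0,-0.025,0],
    [0,-0.025,0],
    [0,-0.025,0],
    [0,-0.025,0],
    [0,-0.025,0],
    [0,-0.025,0],
    [0,-0.015,0],
    [0,0,0],
    [0,0,0],
  ],
  claw=[0,0,0,0,0,0,0,0,0,0],
)

```text
time: 24.28
position: [0.5329, -0.2159, 0.2701]
eef_rot: [-3.142, -0.0, 1.431]
ft_force: [-0.1, 0.3, -3.4]
width: 0.0133
grip_force: 45.0
```

```bash
python3 cad.py pics/c9.png "(.563,-.197)" -.13
```

```text
[ 0.5330362  -0.21516731  0.27007525] [-3.14152218e+00 -4.60304637e-04  1.43258178e+00] 0.013866173170177907 [-0.44652079 -0.42338241 -1.81428611]
```

View pics/c9.png

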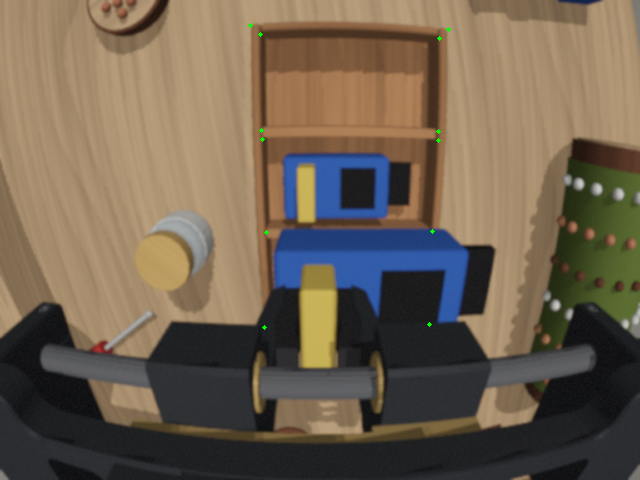

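The caddy has not moved and the model fits, with the near compartment free at (350,80). Placing pack B there.

arm_command(
  turn=[
    [0,0,0],
    [0,0,0],
    [0,0,0],
    [0,0,0],
    [0,0,0],
    [0,0,0],
    [0,0,0],
    [0,0,0],
    [0,0,0],
    [0,0,0],
    [0,0,0],
    [0,0,0],
  ],
  translation=[
    [0.001,0.022,0],
    [0.001,0.022,0],
    [0.001,0.022,0],
    [0.001,0.022,0],
    [0.001,0.022,0],
    [0,0,-0.025],
    [0,0,-0.03],
    [0,0,-0.03],
    [0,0,-0.025],
    [0,0,-0.02],
    [0,0,-0.012],
    [0,0,-0.008],
  ],
  claw=[0,0,0,0,0,0,0,0,0,0,0,0],
)

```text
time: 25.33
position: [0.5376, -0.1044, 0.1187]
eef_rot: [-3.14, -0.001, 1.434]
ft_force: [-0.2, 0.1, -3.1]
width: 0.0137
grip_force: 45.0
```

arm_command(
  turn=[
    [0,0,0],
    [0,0,0],
    [0,0,0],
    [0,0,0],
    [0,0,0],
    [0,0,0],
  ],
  translation=[
    [0,0,0],
    [0,0,-0.003],
    [0,0,-0.003],
    [0,0,-0.002],
    [0,0,0],
    [0,0,0],
  ],
  claw=[0,0,0,0,0,0],
)

```text
time: 25.83
position: [0.5381, -0.1058, 0.1121]
eef_rot: [3.141, 0.0, 1.432]
ft_force: [1.0, -0.8, -3.2]
width: 0.0136
grip_force: 45.0
```

arm_command(
  turn=[
    [0,0,0],
    [0,0,0],
    [0,0,0],
    [0,0,0],
    [0,0,0],
  ],
  translation=[
    [0,0,-0.001],
    [0,0,-0.001],
    [0,0,0],
    [0,0,0],
    [0,0,0],
  ],
  claw=[0,0,0,0,0],
)

```text
time: 26.25
position: [0.5382, -0.1059, 0.1109]
eef_rot: [3.141, 0.0, 1.432]
ft_force: [-3.4, 0.9, 6.2]
width: 0.0134
grip_force: 45.0
```

arm_command(
  turn=[
    [0,0,0],
    [0,0,0],
    [0,0,0],
    [0,0,0],
    [0,0,0],
    [0,0,0],
    [0,0,0],
    [0,0,0],
    [0,0,0],
    [0,0,0],
  ],
  translation=[
    [0,0,0.0005],
    [0,0,0],
    [0,0,0],
    [0,0,0],
    [0,0,0.01],
    [0,0,0.02],
    [0,0,0.025],
    [0,0,0.025],
    [0,0,0.02],
    [0,0,0.008],
  ],
  claw=[0.05,0.05,0.05,0.05,0.05,0.05,0.05,0.05,0.05,0.05],
)

```text
time: 27.08
position: [0.5387, -0.106, 0.2218]
eef_rot: [3.137, 0.001, 1.432]
ft_force: [0.1, -0.0, 0.5]
width: 0.0504
grip_force: 0.0
```

arm_command(
  turn=[
    [0,0,0.16],
    [0,0,0.16],
    [0,0,0.16],
    [0,0,0.16],
    [0,0,0.16],
    [0,0,0.16],
    [0,0,0.16],
    [0,0,0.16],
    [0,0,0.16],
    [0,0,0.16],
    [0,0,0],
    [0,0,0],
  ],
  translation=[
    [-0.015,0.03,0],
    [-0.015,0.03,0],
    [-0.015,0.03,0],
    [-0.015,0.03,0],
    [-0.015,0.03,0],
    [-0.015,0.03,0],
    [-0.015,0.03,0],
    [-0.015,0.03,0],
    [-0.015,0.03,0],
    [-0.015,0.03,0],
    [0,0,0],
    [0,0,0],
  ],
  claw=[0.05,0.05,0.05,0.05,0.05,0.05,0.05,0.05,0.05,0.05,0.05,0.05],
)

```text
time: 28.08
position: [0.3873, 0.1951, 0.2182]
eef_rot: [-3.141, 0.0, 1.575]
ft_force: [-0.3, 0.3, -0.1]
width: 0.0501
grip_force: 0.0
```

```bash
python3 - <<'E'
from h import *
s=imaging.snapshot("wrist"); im=cv2.resize(s["img"][:,:,::-1],(480,360),interpolation=cv2.INTER_CUBIC)
st=bot.read_state();print(st["position"],st["eef_rot"],st["width"],st["ft_force"])
hsv=cv2.cvtColor(s["img"],cv2.COLOR_RGB2HSV)
mk=cv2.inRange(hsv,(0,150,60),(6,255,255)); n,l,a,c=cv2.connectedComponentsWithStats(mk)
for i in range(1,n):
    if a[i,4]>200: print(a[i],hit(s,*c[i],.056,True)[:2])
for P in [(.387,.2685,.056),(.552,.334,.065)]:
    q=proj(s,np.array(P),True); print(q); cv2.circle(im,tuple(int((v+.5)*480/512) for v in q),2,(0,255,0),-1)
t=imaging.snapshot("top"); tc=cv2.resize(t["img"][150:270,140:380,::-1],(480,240),interpolation=cv2.INTER_CUBIC)
cv2.imwrite("pics/c10.png",np.vstack([im,tc]))
E
```

```text
[0.38788559 0.19427812 0.21820336] [-3.14143765e+00  2.35708840e-04  1.57300795e+00] 0.050101408125080446 [-0.24544649 -0.32324961 -0.19789453]
[ 226   77   57   61 3267] [0.38603691 0.26547344]
[255.08692893 103.04184824]
[441.75606419  44.2080524 ]
```

View pics/c10.png

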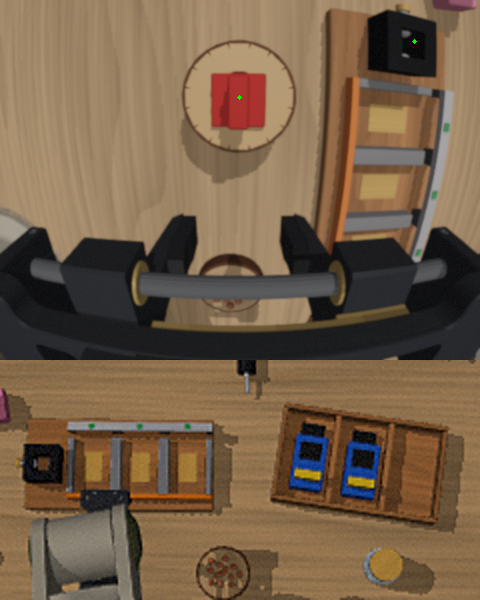

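Both packs lie in their own compartments and the holder has not moved. Fetching the plug.

arm_command(
  turn=[
    [0,0,0],
    [0,0,0],
    [0,0,0],
    [0,0,0],
    [0,0,0],
    [0,0,0],
    [0,0,0],
    [0,0,0],
    [0,0,0],
    [0,0,0],
    [0,0,0],
    [0,0,0],
  ],
  translation=[
    [-0.0015,0.015,0],
    [0,0.02,0],
    [0,0.02,0],
    [0,0.0185,0],
    [0,0,-0.01],
    [0,0,-0.015],
    [0,0,-0.015],
    [0,0,-0.015],
    [0,0,-0.015],
    [0,0,-0.013],
    [0,0,-0.0105],
    [0,0,0],
  ],
  claw=[0.05,0.05,0.05,0.05,0.05,0.05,0.05,0.05,0.05,0.05,0.05,0.05],
)

```text
time: 29.18
position: [0.3865, 0.2663, 0.123]
eef_rot: [-3.138, 0.001, 1.57]
ft_force: [-1.5, 0.9, 0.1]
width: 0.0501
grip_force: 0.0
```

arm_command(
  turn=[
    [0,0,0],
    [0,0,0],
    [0,0,0],
    [0,0,0],
    [0,0,0],
    [0,0,0],
    [0,0,0],
    [0,0,0],
    [0,0,0],
    [0,0,0],
  ],
  translation=[
    [0,0,0],
    [0,0,0],
    [0,0,0],
    [0,0,0],
    [0,0,0],
    [0,0,0],
    [0,0,0],
    [0,0,0],
    [0,0,0],
    [0,0,0],
  ],
  claw=[0.05,0,0,0,0,0,0,0,0,0],
)

```text
time: 30.02
position: [0.3866, 0.2678, 0.125]
eef_rot: [3.141, -0.0, 1.572]
ft_force: [-1.0, -1.1, 4.2]
width: 0.0156
grip_force: 45.0
```

arm_command(
  turn=[
    [0,0,0],
    [0,0,0],
    [0,0,0],
    [0,0,0],
    [0,0,0],
    [0,0,0],
    [0,0,0],
    [0,0,0],
    [0,0,0],
    [0,0,0],
    [0,0,0],
    [0,0,0],
  ],
  translation=[
    [0,0,0.008],
    [0,0,0.015],
    [0,0,0.02],
    [0,0,0.025],
    [0,0,0.022],
    [0.01,0.004,0.01],
    [0.026,0.01,0],
    [0.026,0.01,0],
    [0.026,0.01,0],
    [0.026,0.01,0],
    [0.026,0.01,0],
    [0.026,0.012,0],
  ],
  claw=[0,0,0,0,0,0,0,0,0,0,0,0],
)

```text
time: 31.02
position: [0.5534, 0.3339, 0.2249]
eef_rot: [-3.141, 0.0, 1.572]
ft_force: [0.4, 0.1, -0.4]
width: 0.0156
grip_force: 45.0
```

arm_command(
  turn=[
    [0,0,0],
    [0,0,0],
    [0,0,0],
    [0,0,0],
  ],
  translation=[
    [0,0,0],
    [0,0,0],
    [0,0,0],
    [0,0,0],
  ],
  claw=[0,0,0,0],
)

```text
time: 31.35
position: [0.5517, 0.3336, 0.2251]
eef_rot: [-3.141, 0.0, 1.572]
ft_force: [0.0, -0.5, -0.8]
width: 0.0156
grip_force: 45.0
```

arm_command(
  turn=[
    [0,0,0],
    [0,0,0],
    [0,0,0],
    [0,0,0],
    [0,0,0],
    [0,0,0],
    [0,0,0],
    [0,0,0],
    [0,0,0],
  ],
  translation=[
    [0.0007,0.0002,-0.01],
    [0,0,-0.012],
    [0,0,-0.012],
    [0,0,-0.008],
    [0,0,-0.006],
    [0,0,-0.006],
    [0,0,-0.006],
    [0,0,0],
    [0,0,0],
  ],
  claw=[0,0,0,0,0,0,0,0,0],
)

```text
time: 32.1
position: [0.5532, 0.3339, 0.1647]
eef_rot: [-3.141, 0.0, 1.572]
ft_force: [0.6, -0.9, -0.7]
width: 0.0159
grip_force: 45.0
```

Inside the mouth with no contact force. I'll continue down slowly.

arm_command(
  turn=[
    [0,0,0],
    [0,0,0],
    [0,0,0],
    [0,0,0],
    [0,0,0],
    [0,0,0],
    [0,0,0],
  ],
  translation=[
    [0,0,-0.004],
    [0,0,-0.004],
    [0,0,-0.003],
    [0,0,-0.003],
    [0,0,-0.003],
    [0,0,0],
    [0,0,0],
  ],
  claw=[0,0,0,0,0,0,0],
)

```text
time: 32.68
position: [0.5533, 0.3337, 0.1472]
eef_rot: [3.141, 0.0, 1.572]
ft_force: [3.9, -0.6, -7.0]
width: 0.0154
grip_force: 45.0
```

arm_command(
  turn=[
    [0,0,0],
    [0,0,0],
    [0,0,0],
    [0,0,0],
    [0,0,0],
    [0,0,0],
  ],
  translation=[
    [0,0,-0.002],
    [0,0,-0.002],
    [0,0,-0.002],
    [0,0,-0.001],
    [0,0,0],
    [0,0,0],
  ],
  claw=[0,0,0,0,0,0],
)

```text
time: 33.18
position: [0.5531, 0.3339, 0.1407]
eef_rot: [-3.141, 0.0, 1.572]
ft_force: [-0.5, -0.7, -1.0]
width: 0.0154
grip_force: 45.0
```

arm_command(
  turn=[
    [0,0,0],
    [0,0,0],
    [0,0,0],
    [0,0,0],
  ],
  translation=[
    [0,0,-0.001],
    [0,0,-0.001],
    [0,0,0],
    [0,0,0],
  ],
  claw=[0,0,0,0],
)

```text
time: 33.52
position: [0.5532, 0.334, 0.14]
eef_rot: [3.141, -0.0, 1.572]
ft_force: [-3.7, -1.3, 7.6]
width: 0.0155
grip_force: 45.0
```

arm_command(
  turn=[
    [0,0,0],
    [0,0,0],
    [0,0,0],
    [0,0,0],
    [0,0,0],
    [0,0,0],
    [0,0,0],
    [0,0,0],
    [0,0,0],
    [0,0,0],
    [0,0,0],
    [0,0,0],
  ],
  translation=[
    [0,0,-0.0005],
    [0,0,0],
    [0,0,0],
    [0,0,0],
    [0,0,0],
    [0,0,0.01],
    [0,0,0.02],
    [0,-0.01,0.025],
    [0,-0.02,0.025],
    [0,-0.02,0.02],
    [0,-0.02,0],
    [0,0,0],
  ],
  claw=[0,0,0.05,0.05,0.05,0.05,0.05,0.05,0.05,0.05,0.05,0.05],
)

```text
time: 34.52
position: [0.5539, 0.2614, 0.2404]
eef_rot: [3.139, 0.0, 1.569]
ft_force: [-0.9, -1.0, 0.0]
width: 0.0499
grip_force: 0.0
```

```bash
python3 - <<'E'
from h import *
s=imaging.snapshot("wrist"); im=cv2.resize(s["img"][:,:,::-1],(480,360),interpolation=cv2.INTER_CUBIC)
st=bot.read_state();print(st["time"],st["position"],st["eef_rot"],st["width"],st["ft_force"])
t=imaging.snapshot("scene"); tc=cv2.resize(t["img"][135:255,160:320,::-1],(480,240+120),interpolation=cv2.INTER_CUBIC)
cv2.imwrite("pics/c11.png",np.hstack([cv2.resize(im,(400,300)),cv2.resize(tc,(400,300))]))
E
```

```text
34.5667 [0.55347853 0.26277847 0.23936771] [ 3.14049778e+00 -2.62501712e-04  1.56981887e+00] 0.04993798107307581 [ 0.66932237 -0.0441895  -0.53807588]
```

View pics/c11.png

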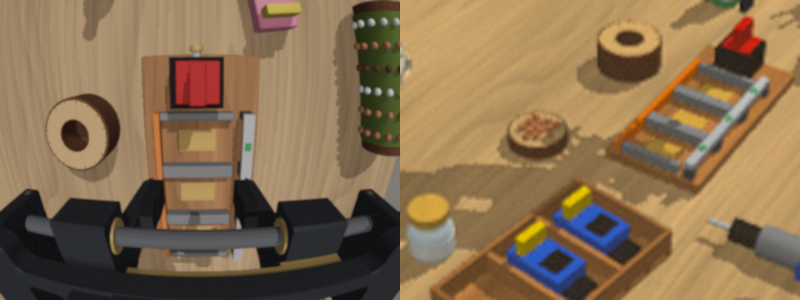

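The plug sits flat on the block, the docks are empty, and both packs lie flat in the caddy. Handing in.

```bash
python3 -c "
from plant import bot
print(bot.sign_off())"
```

```text
the job is handed in; nothing more can be done
None
```

The job is handed in: the plug was parked in the holder first, both packs present were set flat in their own caddy compartments, and the plug was then pushed back home in its socket, at about 35 s of the 200 s allowed.

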